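# Hold a heel pressing block flush on a glued heel

### The job

The rubber lift on the upturned shoe's sloping heel has just been glued. Pick up the wooden pressing block with the heel-shaped foot, set it squarely on the heel so that the two outlines match (straight edge towards the toe), tilt it until its foot lies flush on the sloping face, and press it down with steady light hand pressure. Finish still gripping and pressing it there; do not push the shoe out of its set slope, never bear down hard, and leave the other things on the bench where they are.

Things in the scene. Friction and masses are not known exactly. Their poses are not given: they have to be found in the camera images.
- heel_block: Wooden pressing block, 110 to 220 g, upright on the bench. Heel-shaped foot 60 x 60 x 16 mm (outline: see block_edge). On it an upright grip, 46 mm along x, 26 mm thick along y, 14 to 64 mm above the underside: take it across y. Origin: centre of the flat underside; z up, x to the straight edge, at first towards the robot within 30 degrees. It and sole_block may have swapped places.
- heel_face (a point): Centre of the heel's flat top face (60 x 60 mm rubber lift) on the upturned brown shoe, about 0.21 m above the bench. Axes turn with the shoe: z outward normal of the face, x along the face to the toe (downhill), y across. The face slopes 10 to 24 degrees, different every time; the toe points towards the robot within 23 degrees. Outline: as the block's foot.
- jack: Steel shoe jack fixed to the bench: foot plate 150 x 110 x 14 mm, post 28 mm thick. At 130 mm height a stiff hinge across the shoe, 85 mm below the heel face, which keeps its angle under ordinary hand pressure (under 60 N). Origin: centre of the underside; x towards the toe.
- sole_block: Bystander: wooden block with the same grip but a rectangular foot, 110 x 60 x 16 mm. Origin: centre of the underside, x along the foot.
- tin: Bystander: metal can, 84 mm across, 100 mm tall. Origin: centre of its underside.
- hammer: Bystander: hammer, 240 mm long, lying near the robot. Origin: centre of its underside.
- awl: Bystander: awl, 150 mm long, lying on the left. Origin: centre of its underside.
- dish: Bystander: steel dish, 80 mm across, 28 mm tall. Origin: centre of its underside.
- last: Bystander: wooden shoe last, 235 mm long, 100 mm tall, left of the jack. Origin: underside, near its middle.
- nippers: Bystander: steel nippers, 150 mm long, lying flat, 14 mm high. Origin: underside of the pivot.
- block_edge (a point): Middle of the straight edge of the block's foot, at its underside: 30 mm along the block's x from its origin. The foot has sides at y = +-30 mm and, opposite this edge, a round back of radius 30 mm about the origin.
- heel_edge (a point): Middle of the straight edge of the heel face: 30 mm along x from heel_face; the block's straight edge belongs on it. Beyond it the sole lies 28 mm below the face, parallel to it, to the toe 215 mm from heel_face, at most 86 mm wide.

How it is judged (in metres and radians):
On the way:
1. the block is lifted clear of the bench in the gripper, not yet on the shoe (height (world z) of heel_block above 0.04 m and contact force between the fingers and heel_block above 1 N and contact force between heel_block and jack below 0.1 N), for 0.2 s.
At the end, for the whole second after the job is handed in: Block gripped (over 2 N), at rest, pressed on the heel face with 4 to 30 N: centre within 6 mm along each face axis, gap under 2 mm, foot parallel within 0.04 rad (2.3 deg), turned within 0.12 rad (7 deg), straight edges within 14 mm of each other; the heel within 6 mm of its start (x of heel_block in the frame of heel_face between -0.006 and 0.006 m and y of heel_block in the frame of heel_face between -0.006 and 0.006 m and z of heel_block in the frame of heel_face between -0.003 and 0.002 m and angle between the z axis of heel_block and the z axis of heel_face, either way round below 0.04 rad and angle between the x axis of heel_block and the x axis of heel_face, either way round below 0.12 rad and distance between block_edge and heel_edge below 0.014 m and contact force between heel_block and jack between 4 and 30 N and contact force between the fingers and heel_block above 2 N and linear speed of heel_block below 0.01 m/s and distance of heel_face from where it was at the start of the episode below 0.006 m); the arm keeps its last pose, push and grip.
It fails at once if the block is borne down hard on the shoe (over 60 N) (contact force between heel_block and jack above 60 N).
It fails at once if the shoe is pushed out of its set slope (distance of heel_face from where it was at the start of the episode above 0.01 m).
It fails at once if another thing on the bench is knocked away from its place (over 30 mm) (distance of any of sole_block, tin, hammer, awl, dish, last, nippers from where it was at the start of the episode above 0.03 m).
It also fails if it takes over 43 s, if anything falls off the work surface, if the arm or the gripper's body presses on something with over 40 N, if the wrist force passes 120 N, or if a joint passes its speed limit or range.

### The arm

A 6-joint arm with a two-finger parallel gripper is mounted at the origin on the work surface. World frame = base frame: x ahead of the robot, y to its left, z up, the work surface at z = 0. Lengths are in mm, angles in rad, forces in N, time in s.
With the tool pointing down it reaches from about 300 to 875 mm from the base axis. Payload 6.4 kg.
Tool frame: the origin (TCP) lies at the very end of the fingers, on their centre line; the grasp point (between the pads) lies 19 mm behind it (pinch_z is the distance from the TCP to the grasp point, in mm); z points along the fingers, y is the line along which they close (so a half turn about z gives the same grasp; the last joint's range is limited). The gripper opens to 85 mm and grips with 20 to 120 N. Pads are 22 mm wide; open, the fingers measure 114 mm over their backs; the gripper's body (76 mm by 85 mm) begins 54 mm behind the grasp point. The pads swing forward as they close: fully open they stand 13 mm farther back than shut.
Start: joints at [-1.361, 0.181, 1.607, -0, 1.354, -0.206], TCP at [232.272, -526.014, 231.288] pointing down, gripper open.
Joint ranges: [-2.99, 2.99], [-0.89, 2.07], [0.3, 2.58], [-1.14, 4.28], [0, 2.63], [-3.12, 3.12]. Speed limits (rad/s): [2.57, 2.57, 3.01, 3.14, 3.14, 3.14].

### API

Orientations are given as a unit quaternion [w, x, y, z].
In Python, from bench import get_obs, read_camera, camera_info, sign_off, silhouettes, pinch_z gives the robot as it stands.
- The arm moves only by the tool play_rows, never from a script. Its argument "moves" is a list of rows, each an object of numbers: "gripper": the opening, from 0 (shut) to 1 (fully open); "dx", "dy", "dz": the shift along the tool's x, y, z in cm; "yaw": the turn about the tool's z in degrees. In form: [{"gripper": .., "dx": .., "dy": .., "dz": .., "yaw": ..}, ...]. A call has 1 to 12 rows; each row shifts and turns the commanded pose from where the row before left it, along the tool's axes as they then stand; what a row does not reach is not made up. A row lasts 1/12 s, in which the tool goes at most 41.7 mm and 7.16 degrees, less where a joint would pass 70% of its speed; a pose out of reach is approached as far as the arm can. A call with a gripper value outside its range is refused whole. The fingers move at their own pace and stop on an object; the grip force is fixed at half the most. Time passes only in rows, so rows that do not move let the fingers close. It gives the time, the measured TCP pose, the force, the opening and the grip force at its end, in the units of the state.
- get_obs(): the state, without advancing time (a new reading comes with each control period).
- read_camera(name): name is "scene" or "top" or "wrist"; returns the picture (400x640x3 uint8, red, green, blue); there is no depth.
- camera_info(name): a dict with "intrinsics" (3x3 intrinsics, pixels), "rvec" (rotation vector, rad) and "tvec" (3), from world to camera coordinates, as OpenCV has them. Camera axes: x right, y down, z forward; pixel columns grow to the right and rows downward; lengths in mm; the calibration is good to about 2 mm. A picture is of the moment at which its call begins: read the wrist's pose just before it. camera_info takes no time and is no camera call; for the wrist camera it gives the pose at the moment of the call.
- sign_off(): hands the job in; it is judged then, once.
Trained networks look in the newest picture that a camera, given by its name, has taken for a name from the list of things; names that differ only in an ending like _2 or _b are one class to them, and where a whole thing is asked for, a point or a joint stands for the part that bears it (a point fixed in the world has none). Each returns a list of dicts, best first, with "p" (0 to 1); they miss things now and then, are a little off and sometimes report something else, mostly with a low value. They report only what shows in the picture. A call takes as long as a camera call.
- silhouettes(camera, target): "mask" (400x640 bool, what is visible of it) and "xy" ([column, row] in pixels, amid what is visible of it).
The state is a dict: "time_s": time; "joint_pos": joint angles; "qd": joint speeds; "tau": joint torques, N m; "tcp_pos": TCP position; "ee_rot": TCP orientation; "wrist_force": force on the tool from outside, world axes, zero at the start; "ft_torque": the same for the moment, N m; "width": finger opening in mm; "finger_force": force on a finger pad.
Only numpy, scipy, OpenCV 4.12 (cv2) and the standard library are available. Lean on these libraries where they do the work, as an engineer would, in place of code of your own. Each camera call takes 0.05 s, during which the arm holds its last target. There are 200 camera calls.

## Working session

There is one attempt and no reset: what is moved stays moved. The work goes in short steps, Python scripts to look and compute and a tool call to move; the robot and the scene stay as the last step left them, time stands still between calls to the robot, and variables do not carry over. Pictures are saved under pics/ and viewed, at most 10 in all, crops included, and the job is handed in when it is done.

Besides the shell and the picture viewer there is one more tool, called after ">>>" as name(argument=value, ...) on one line, values as JSON. play_rows: Moves the arm, as the interface text tells. Its arguments: {"type":"object","properties":{"moves":{"type":"array"}},"required":["moves"]}

```bash
mkdir -p pics; cat > h.py <<'E'
import numpy as np, cv2
from bench import *
def cam(n):
    c=camera_info(n);return np.array(c["intrinsics"],float),cv2.Rodrigues(np.array(c["rvec"],float))[0],np.array(c["tvec"],float).ravel()
def proj(n,P,c=None):
    K,R,t=c or cam(n);q=(np.atleast_2d(P)@R.T+t)@K.T;return q[:,:2]/q[:,2:]
def onplane(n,uv,z,c=None):
    K,R,t=c or cam(n);uv=np.atleast_2d(np.asarray(uv,float));d=np.c_[uv,np.ones(len(uv))]@np.linalg.inv(K).T@R
    C=-R.T@t;return C+d*((z-C[2])/d[:,2:])
E
python3 - <<'E'
from h import *
for n in("scene","top"):
    im=read_camera(n);cv2.imwrite(f"pics/{n}0.png",im[...,::-1])
    K,R,t=cam(n);print(n,K[0,0],-R.T@t,R[2])
    for k in("heel_block","sole_block","heel_face","jack"):
        for d in silhouettes(n,k)[:2]:print(n,k,d["p"],d["xy"],d["mask"].sum(), onplane(n,d["xy"],200 if k=="heel_face" else 40)[0].round())
o=get_obs();print(o["time_s"],o["tcp_pos"],o["ee_rot"],o["wrist_force"],pinch_z if not callable(pinch_z) else pinch_z())
E
```

```text
scene 432.11192232978397 [1072.35114684  219.32676452  980.86714628] [-0.54081208 -0.20892094 -0.81478484]
scene heel_block 0.74 [202.2, 185.3] 483 [ 533. -343.   40.]
scene sole_block 0.97 [279.4, 200.5] 879 [ 508. -125.   40.]
scene heel_face 0.68 [373.9, 219.8] 2726 [582. 143. 200.]
scene jack 0.8 [370.5, 249.8] 5042 [568. 143.  40.]
top 501.2376947716882 [ 365.8756414    29.88278668 1699.68230987] [ 0.1096911  0.0067943 -0.9939425]
top heel_block 0.67 [437.6, 208.1] 294 [ 509. -346.   40.]
top heel_face 0.79 [290.3, 206.7] 1677 [512. 132. 200.]
top jack 0.72 [413.4, 141.9] 674 [ 735. -276.   40.]
top jack 0.63 [288.4, 194.9] 2402 [567. 148.  40.]
0.5 [ 232.28731976 -525.99341071  231.25895313] [-3.93785642e-05  9.78465410e-01  2.06410852e-01  3.88225801e-06] [-0.3402859   0.24057765  0.24950084] 18.700000000000003
```

View pics/scene0.png

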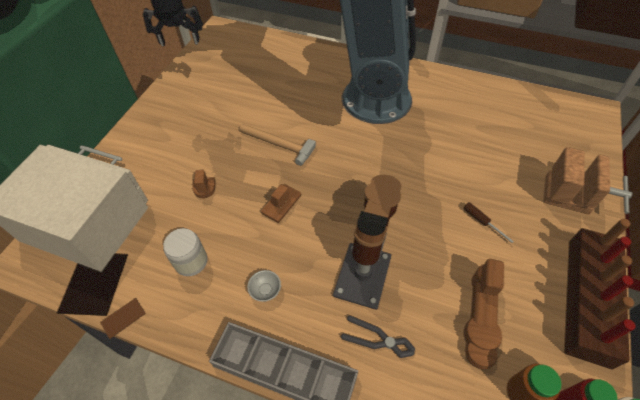

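View pics/top0.png

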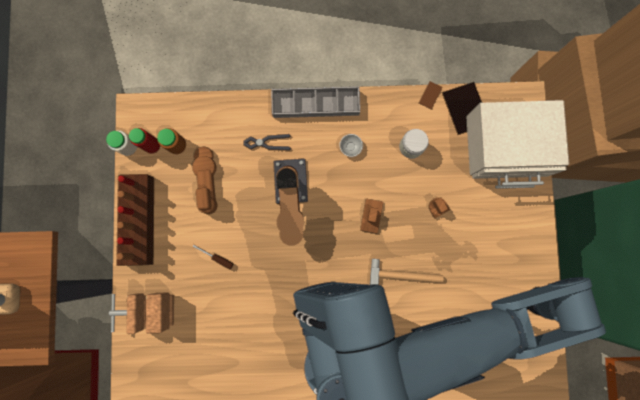

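```bash
python3 - <<'E'
from h import *
K,R,t=cam("wrist");o=get_obs();from scipy.spatial.transform import Rotation as Ro
w,x,y,z=o["ee_rot"];T=Ro.from_quat([x,y,z,w]).as_matrix()
C=-R.T@t;print(K,"cam in tool",T.T@(C-o["tcp_pos"]),"cam axes in tool\n",(T.T@R.T).round(3))
print(onplane("top",[[290,172],[291,190],[291,240]],210),onplane("scene",[[371,222],[380,190]],210))
im=cv2.imread("pics/top0.png")[140:280,240:460];im2=cv2.imread("pics/scene0.png")[160:310,320:440]
a=cv2.resize(im,None,fx=2.5,fy=2.5,interpolation=3);b=cv2.resize(im2,None,fx=2,fy=2,interpolation=3)
c=np.zeros((350,790,3),np.uint8);c[:,:550]=a;c[:300,550:790]=b;cv2.imwrite("pics/crop.png",c)
E
```

```text
[[325.61111037   0.         319.59757844]
 [  0.         325.61111037 201.1643644 ]
 [  0.           0.           1.        ]] cam in tool [  84.95913328   -0.54069436 -142.02224233] cam axes in tool
 [[ 0.    -0.945 -0.326]
 [ 1.     0.001 -0.001]
 [ 0.001 -0.326  0.945]]
[[616.01174345 130.09257661 210.        ]
 [561.31358398 128.1983779  210.        ]
 [411.86091677 131.25407003 210.        ]] [[595.87078512 139.446161   210.        ]
 [510.01716926 134.55381956 210.        ]]
```

View pics/crop.png

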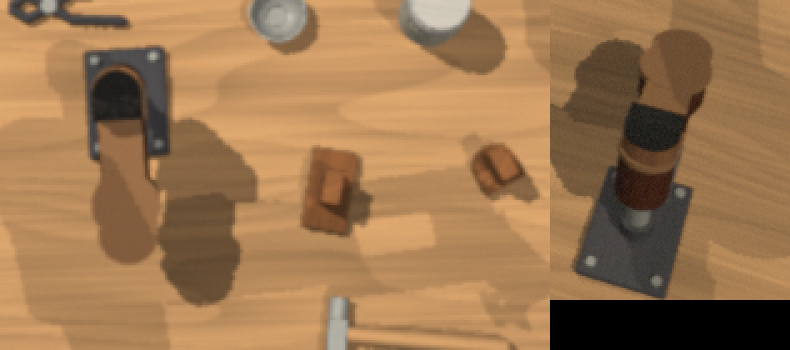

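>>> play_rows(moves=[{"gripper": 1,"dx": 3.2,"dy": -0.6,"dz": 0.6,"yaw": 0},{"gripper": 1,"dx": 3.2,"dy": -0.6,"dz": 0.6,"yaw": 0},{"gripper": 1,"dx": 3.2,"dy": -0.6,"dz": 0.6,"yaw": 0},{"gripper": 1,"dx": 3.2,"dy": -0.6,"dz": 0.6,"yaw": 0},{"gripper": 1,"dx": 3.2,"dy": -0.6,"dz": 0.6,"yaw": 0},{"gripper": 1,"dx": 3.2,"dy": -0.6,"dz": 0.6,"yaw": 0},{"gripper": 1,"dx": 3.2,"dy": -0.5,"dz": 0.6,"yaw": 0},{"gripper": 1,"dx": 3.2,"dy": -0.5,"dz": 0.6,"yaw": 0},{"gripper": 1,"dx": 3.2,"dy": -0.5,"dz": 0.6,"yaw": 0},{"gripper": 1,"dx": 3.2,"dy": -0.5,"dz": 0.6,"yaw": 0},{"gripper": 1,"dx": 0,"dy": 0,"dz": 0,"yaw": 0},{"gripper": 1,"dx": 0,"dy": 0,"dz": 0,"yaw": 0}])

```text
time_s: 1.5
tcp_pos: [503.3, -344.0, 170.6]
ee_rot: [-0.0, 0.978, 0.208, -0.0]
wrist_force: [-0.1, -0.1, -0.7]
width: 85.4
finger_force: 0.0
```

```bash
python3 - <<'E'
from h import *
import pickle
o=get_obs();print(o["time_s"],o["tcp_pos"],o["ee_rot"])
c=cam("wrist");im=read_camera("wrist")
S=silhouettes("wrist","heel_block")
for d in S:print(d["p"],d["xy"],d["mask"].sum(),onplane("wrist",d["xy"],35,c))
pickle.dump((c,im,S,o),open("w1.pkl","wb"))
v=im[...,::-1].copy()
if S: cv2.drawContours(v,cv2.findContours(S[0]["mask"].astype(np.uint8),0,1)[0],-1,(0,255,0),1)
cv2.imwrite("pics/w1.png",v)
E
```

```text
1.5 [ 503.33745878 -344.04191408  170.63539859] [-4.38602481e-04  9.78124982e-01  2.08017358e-01 -3.25408543e-04]
0.55 [335.7, 177.9] 3899 [[ 518.60614733 -351.7513284    35.        ]]
```

View pics/w1.png

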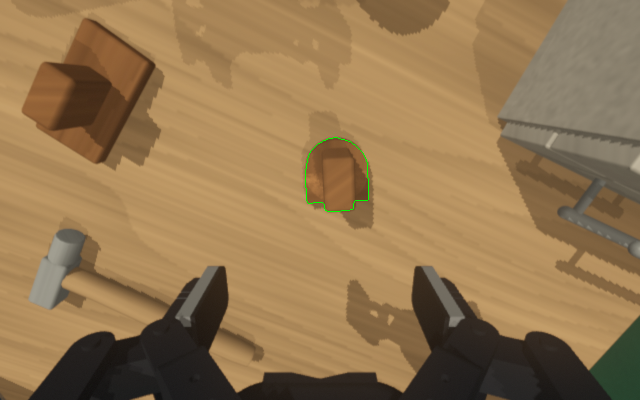

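```bash
cat >> h.py <<'E'
from scipy.optimize import minimize
from scipy.spatial.transform import Rotation as Ro
a=np.linspace(np.pi/2,3*np.pi/2,25);D=np.r_[[[30,-30],[30,30]],30*np.c_[np.cos(a),np.sin(a)]]
FOOT=np.r_[np.c_[D,0*D[:,:1]],np.c_[D,0*D[:,:1]+16]]
GRIP=np.array([[x,y,z] for x in(-23,23) for y in(-13,13) for z in(14,64)],float)
def toolR(o): w,x,y,z=o["ee_rot"];return Ro.from_quat([x,y,z,w]).as_matrix()
def render(parts,T,p,c,s=4):
    m=np.zeros((400*s,640*s),np.uint8)
    for P in parts:
        h=cv2.convexHull(((proj("",P@T.T+p,c)+.5)*s).astype(np.float32)).round().astype(np.int32);cv2.fillConvexPoly(m,h,255)
    return cv2.resize(m,(640,400),interpolation=cv2.INTER_AREA)/255.
E
python3 - <<'E'
from h import *;import pickle
c,im,S,o=pickle.load(open("w1.pkl","rb"));M=S[0]["mask"].astype(float)
f=lambda v:np.abs(render([FOOT,GRIP],Ro.from_euler("z",v[2]*.02).as_matrix(),[v[0],v[1],0],c)-M).sum()
best=min((minimize(f,[510,-348,np.radians(203+d)/.02],method="Nelder-Mead",options=dict(initial_simplex=np.array([510,-348,np.radians(203+d)/.02])+np.array([[0,0,0],[8,0,0],[0,8,0],[0,0,8]]))) for d in(-15,0,15)),key=lambda r:r.fun)
v=best.x;print(best.fun,v[:2],np.degrees(v[2]*.02))
T=toolR(o);print(T.T@(np.r_[v[:2],0]-o["tcp_pos"]),"tool x ang",np.degrees(np.arctan2(T[1,0],T[0,0])))
E
```

```text
186.54117647058823 [ 520.17109371 -352.3951482 ] 206.80666358996075
[ 12.0550772   14.65000312 170.6154728 ] tool x ang 24.012395819988836
```

>>> play_rows(moves=[{"gripper": 1,"dx": 1.2,"dy": 1.45,"dz": 0,"yaw": 0},{"gripper": 1,"dx": 0,"dy": 0,"dz": 1.5,"yaw": -2.8},{"gripper": 1,"dx": 0,"dy": 0,"dz": 3,"yaw": 0},{"gripper": 1,"dx": 0,"dy": 0,"dz": 3,"yaw": 0},{"gripper": 1,"dx": 0,"dy": 0,"dz": 3,"yaw": 0},{"gripper": 1,"dx": 0,"dy": 0,"dz": 2,"yaw": 0},{"gripper": 1,"dx": 0,"dy": 0,"dz": 1.5,"yaw": 0},{"gripper": 1,"dx": 0,"dy": 0,"dz": 0.85,"yaw": 0},{"gripper": 1,"dx": 0,"dy": 0,"dz": 0,"yaw": 0},{"gripper": 1,"dx": 0,"dy": 0,"dz": 0,"yaw": 0}])

```text
time_s: 2.43
tcp_pos: [518.8, -354.9, 23.3]
ee_rot: [0.0, 0.973, 0.23, 0.0]
wrist_force: [1.0, -0.3, -0.3]
width: 85.7
finger_force: 0.0
```

>>> play_rows(moves=[{"gripper": 0,"dx": 0,"dy": 0,"dz": 0,"yaw": 0},{"gripper": 0,"dx": 0,"dy": 0,"dz": 0,"yaw": 0},{"gripper": 0,"dx": 0,"dy": 0,"dz": 0,"yaw": 0},{"gripper": 0,"dx": 0,"dy": 0,"dz": 0,"yaw": 0},{"gripper": 0,"dx": 0,"dy": 0,"dz": 0,"yaw": 0},{"gripper": 0,"dx": 0,"dy": 0,"dz": 0,"yaw": 0},{"gripper": 0,"dx": 0,"dy": 0,"dz": 0,"yaw": 0},{"gripper": 0,"dx": 0,"dy": 0,"dz": 0,"yaw": 0},{"gripper": 0,"dx": 0,"dy": 0,"dz": 0,"yaw": 0},{"gripper": 0,"dx": 0,"dy": 0,"dz": 0,"yaw": 0}])

```text
time_s: 3.27
tcp_pos: [519.7, -354.3, 23.5]
ee_rot: [0.001, 0.973, 0.23, 0.0]
wrist_force: [0.9, -0.3, 5.5]
width: 25.6
finger_force: 60.3
```

>>> play_rows(moves=[{"gripper": 0,"dx": 0,"dy": 0,"dz": -1,"yaw": 0},{"gripper": 0,"dx": 0,"dy": 0,"dz": -2,"yaw": 0},{"gripper": 0,"dx": 0,"dy": 0,"dz": -3,"yaw": 0},{"gripper": 0,"dx": 0,"dy": 0,"dz": -4,"yaw": 0},{"gripper": 0,"dx": 0,"dy": 0,"dz": -4,"yaw": 0},{"gripper": 0,"dx": 0,"dy": 0,"dz": -4,"yaw": 0},{"gripper": 0,"dx": 0,"dy": 0,"dz": -4,"yaw": 0},{"gripper": 0,"dx": 0,"dy": 0,"dz": -4,"yaw": 0},{"gripper": 0,"dx": 0,"dy": 0,"dz": -4,"yaw": 0},{"gripper": 0,"dx": 0,"dy": 0,"dz": -2,"yaw": 0},{"gripper": 0,"dx": 0,"dy": 0,"dz": 0,"yaw": 0}])

```text
time_s: 4.18
tcp_pos: [520.6, -355.2, 350.0]
ee_rot: [0.004, 0.973, 0.23, 0.003]
wrist_force: [0.1, -0.2, -1.0]
width: 25.7
finger_force: 59.6
```

```bash
cat >> h.py <<'E'
def dark(bgr,uv,r=35):
    m=((bgr.max(2)<62)).astype(np.uint8);n,l,s,_=cv2.connectedComponentsWithStats(m,connectivity=4)
    u,v=map(int,uv);k=l[v,u];return (l==k).astype(float),s[k]
def face(v): # cx,cy of hinge, slope deg, yaw deg(x axis heading), dz
    R=Ro.from_euler("ZY",[v[3],v[2]],degrees=True).as_matrix();return R,np.array([v[0],v[1],130+v[4]])+R[:,2]*85
E
python3 - <<'E'
from h import *
for n,uv in(("top",(287,178)),("scene",(374,212))):
    b=cv2.imread(f"pics/{n}0.png");print(n,b[uv[1],uv[0]])
    x,y=uv;print(b[y-18:y+19:3,x-21:x+22:3].max(2))
E
```

```text
top [29 30 33]
[[194 195 194 136 116 113  99  88  89  83  79  83  97 107 191]
 [181 179 170  89 138  69  74  81  80  82  81 121 127  82 186]
 [185 181 174  72  76  68  90  94  82  73  80  81  79  84 195]
 [172 170 165  73  81  95  39  35  69 127  72  81  80  79 185]
 [168 166 165  76  76  32  32  33  32  40  92  80  80  73 138]
 [170 169 168  81  35  29  31  29  32  31  82  78  80  74 132]
 [173 175 174  81  31  32  33  33  41  35  69  75  80  79 142]
 [191 190 190  91  42  43  35  34  38  40  66  58  79  77 150]
 [187 187 188  92  38  37  37  33  37  39  53  63  53  71 155]
 [190 191 192 107  37  41  47  52  58  64  61  63  50  49 140]
 [192 190 192 122  91 132 109 108 109 109  92  60  51  49 125]
 [188 189 190 124  82 156 132 107 108 115 113  73  52  48 123]
 [184 177 174 123  82 155 156 156 156 155 148  71  95  65 125]]
scene [ 57  90 126]
[[ 89  88  87  84  97 129 131 127 124 108 109 109 104 105 107]
 [ 86  85  83  88  74 125 126 127 125 110 107 107 110 110 110]
 [ 93  93  92  92  38 107 126 127 128 109 108 109 111 108 106]
 [ 90  88  90  92  44 125 127 119 127 117 110 108 109 111 115]
 [ 90  91  89  92  60 128 127 127 127 127 109 110 112 102  72]
 [ 99 100  97  98 114 127 129 126 128 127 111 110 103  62  63]
 [ 94  96  96  35  60  94 121 126 129 128 125 109  84  56 106]
 [ 95  95  62  38  43  37  37  38  65  95 122 128  68  83 154]
 [ 93  92  39  39  26  38  31  39  37  37  28  39  80 163 158]
 [ 87  86  36  31  35  36  33  46  43  38  39  38 140 168 166]
 [102  81  36  37  29  31  29  31  35  34  37  43 149 157 164]
 [116  86  33  34  27  28  35  32  30  36  20 107 153 148 153]
 [112  72  53  31  39  40  30  36  32  37  37 117 160 164 157]]
```

>>> play_rows(moves=[{"gripper": 0,"dx": 0.8,"dy": -1.7,"dz": 0,"yaw": 0},{"gripper": 0,"dx": 1.6,"dy": -3.4,"dz": 0,"yaw": 0},{"gripper": 0,"dx": 1.6,"dy": -3.4,"dz": 0,"yaw": 0},{"gripper": 0,"dx": 1.6,"dy": -3.4,"dz": 0,"yaw": 0},{"gripper": 0,"dx": 1.6,"dy": -3.4,"dz": 0,"yaw": 0},{"gripper": 0,"dx": 1.6,"dy": -3.4,"dz": 0,"yaw": 0},{"gripper": 0,"dx": 1.6,"dy": -3.4,"dz": 0,"yaw": 0},{"gripper": 0,"dx": 1.6,"dy": -3.4,"dz": 0,"yaw": 0},{"gripper": 0,"dx": 1.6,"dy": -3.4,"dz": 0,"yaw": 0},{"gripper": 0,"dx": 1.6,"dy": -3.4,"dz": 0,"yaw": 0},{"gripper": 0,"dx": 1.6,"dy": -3.4,"dz": 0,"yaw": 0},{"gripper": 0,"dx": 1.6,"dy": -3.4,"dz": 0,"yaw": 0}])

```text
time_s: 5.18
tcp_pos: [507.0, 79.9, 340.9]
ee_rot: [-0.0, 0.973, 0.23, -0.002]
wrist_force: [0.0, -0.0, -2.2]
width: 25.8
finger_force: 59.5
```

>>> play_rows(moves=[{"gripper": 0,"dx": 1.6,"dy": -3.4,"dz": 0.5,"yaw": 0},{"gripper": 0,"dx": 0.7,"dy": -1.4,"dz": 0.5,"yaw": 0},{"gripper": 0,"dx": 0,"dy": 0,"dz": 1,"yaw": 6.2},{"gripper": 0,"dx": 0,"dy": 0,"dz": 1,"yaw": 6.2},{"gripper": 0,"dx": 0,"dy": 0,"dz": 1,"yaw": 6.2},{"gripper": 0,"dx": 0,"dy": 0,"dz": 0,"yaw": 6.2},{"gripper": 0,"dx": 0,"dy": 0,"dz": 0,"yaw": 0},{"gripper": 0,"dx": 0,"dy": 0,"dz": 0,"yaw": 0}])

```text
time_s: 5.85
tcp_pos: [506.7, 131.3, 301.4]
ee_rot: [0.0, 1.0, 0.018, -0.001]
wrist_force: [-0.4, -0.7, -1.6]
width: 25.4
finger_force: 59.7
```

```bash
python3 - <<'E'
from h import *
import pickle
o=get_obs();print(o["time_s"],o["tcp_pos"],o["ee_rot"])
c=cam("wrist");im=read_camera("wrist");pickle.dump((c,im,o),open("w2.pkl","wb"));cv2.imwrite("pics/w2.png",im[...,::-1])
E
```

```text
5.85 [506.72382673 131.2701304  301.41495778] [ 1.07718394e-05  9.99845391e-01  1.75356149e-02 -1.30237052e-03]
```

View pics/w2.png

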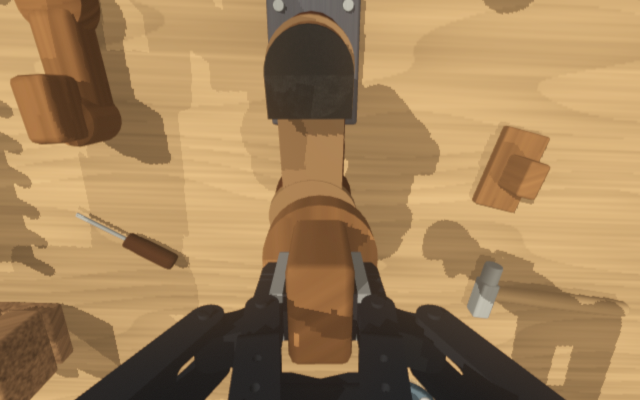

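```bash
python3 - <<'E'
from h import *;import pickle
c,im,o=pickle.load(open("w2.pkl","rb"))
V=[]
for n,b,uv,cc,w in(("w",im[...,::-1],(308,80),c,1),("top",cv2.imread("pics/top0.png"),(287,178),cam("top"),3),("scene",cv2.imread("pics/scene0.png"),(374,222),cam("scene"),2)):
    m=(b.max(2)<(64 if n!="top" else 56)).astype(np.uint8)
    if n=="w": m=cv2.morphologyEx(cv2.morphologyEx(m,3,np.ones((5,5))),2,np.ones((9,9)))
    l=cv2.connectedComponentsWithStats(m,connectivity=4);k=l[1][uv[1],uv[0]];print(n,k,l[2][k]);M=(l[1]==k).astype(float);V.append((M,cc,w));cv2.imwrite(f"m_{n}.png",M*255)
P=[np.c_[D,0*D[:,0]]]
def cost(v,use,z=None):
    v=np.array(v)*[1,1,1,1,1][:len(v)];R,p=face(np.r_[v,0] if len(v)==4 else v)
    return sum(w*np.abs(render(P,R,p,cc)-M).sum() for M,cc,w in(V[i] for i in use))
for use in([0],[0,1,2],[0,2]):
  for n in (4,5):
    r=min((minimize(cost,np.r_[575,138,s,182,0][:n],args=(use,),method="Nelder-Mead",options=dict(initial_simplex=np.r_[575,138,s,182,0][:n]+np.r_[[np.zeros(5)],np.diag([10,10,5,5,5])][:n+1,:n],maxiter=250)) for s in(12,18,23)),key=lambda r:r.fun)
    R,p=face(np.r_[r.x,0][:5]);print(use,n,r.fun.round(),r.x.round(1),p.round(1),[cost(r.x,[i]).round() for i in range(3)])
E
```

```text
w 1 [ 272   24   76   92 4666]
top 5 [277 169  20  20 323]
scene 1066 [357 211  32  25 567]
[0] 4 3318.0 [595.2 142.6  -3.  184.9] [599.7 143.  214.9] [np.float64(3318.0), np.float64(126.0), np.float64(332.0)]
[0] 5 1239.0 [593.8 140.1  11.4 375.6 -77.8] [610.  144.6 135.5] [np.float64(1239.0), np.float64(271.0), np.float64(2354.0)]
[0, 1, 2] 4 3561.0 [614.5 139.5   9.9 174.4] [599.9 140.9 213.7] [np.float64(3185.0), np.float64(168.0), np.float64(207.0)]
[0, 1, 2] 5 2901.0 [631.5 138.5  20.8 172.4  -9.3] [601.5 142.5 200.1] [np.float64(2310.0), np.float64(142.0), np.float64(449.0)]
[0, 2] 4 3631.0 [596.5 141.7  -2.4 185.4] [600.1 142.  214.9] [np.float64(3339.0), np.float64(141.0), np.float64(292.0)]
[0, 2] 5 2756.0 [613.4 143.2   7.6 180.6 -18.7] [602.2 143.1 195.5] [np.float64(2223.0), np.float64(116.0), np.float64(533.0)][ WARN:0@0.859] global loadsave.cpp:1063 imwrite_ Unsupported depth image for selected encoder is fallbacked to CV_8U.
```

```bash
python3 - <<'E'
from h import *;import pickle
c,im,o=pickle.load(open("w2.pkl","rb"))
for r in(20,40,70,95,105,115,119,123):print(r,im[r,256:364:4].max(1),)
print(im[70,256:364:4].tolist()[:4],im[110,300],im[60,300],im[110,268])
print(im[10:130:3,308].max(1))
E
```

```text
20 [188 188 188 102 104 102  99 100 145 150 150 148 145 140 143 163 172 173
 171  96 108 107 109 109 108 111 148]
40 [187 187 187 126 150  62  61  62  59  60  60  57  57  58  58  59  57  58
  60  61  61  64 170 170 108 111 143]
70 [200 200  92  66  64  64  63  62  60  60  58  58  56  56  58  57  57  58
  58  59  61  62  63  63  68 101 163]
95 [202 202 197  66  66  67  65  62  61  63  60  60  61  59  59  64  67  65
  65  67  69  72  67  63  69  83 159]
105 [193 194 194  69  66  66  67  64  63  62  63  62  61  60  65  66  66  63
  61  64  64  65  62  62  84  88 165]
115 [204 204 204  90  70  68  66  65  63  63  66  64  63  63  69  65  64  69
  63  61  62  62  63  63  79  93 166]
119 [200 200 201 164 107  87 121 121  98  89  90  93 105 105 106 106 106 106
 107 107 110 111  86  75  80 103 159]
123 [203 203 202 203 177  94 154 153 153 120 107 107 127 130 130 130 131 130
 130 130 131 131  95  80  80 143 155]
[[200, 163, 110], [200, 163, 110], [92, 74, 54], [66, 56, 43]] [60 50 39] [57 50 40] [74 58 42]
[105 112 169 148 115  59  59  57  57  58  58  56  58  59  57  58  56  56
  56  57  56  56  63  63  63  59  57  59  61  59  58  60  60  60  61  63
  75 130 130 130]
```

```bash
cat > fit.py <<'E'
from h import *;import pickle
def fit(im,c,uv,th=74):
    m=(im.max(2)<th).astype(np.uint8);m=cv2.morphologyEx(cv2.morphologyEx(m,3,np.ones((5,5))),2,np.ones((5,5)))
    l=cv2.connectedComponentsWithStats(m,connectivity=4);k=l[1][uv[1],uv[0]];print(l[2][k]);return (l[1]==k).astype(float)
E
python3 - <<'E'
from fit import *
c,im,o=pickle.load(open("w2.pkl","rb"));V=[(fit(im,c,(308,80)),c,1)]
for n,uv,w,th in(("top",(287,178),3,56),("scene",(374,222),2,64)):
    b=cv2.imread(f"pics/{n}0.png");m=(b.max(2)<th).astype(np.uint8);l=cv2.connectedComponents(m,connectivity=4)[1];V.append(((l==l[uv[1],uv[0]]).astype(float),cam(n),w))
P=[np.c_[D,0*D[:,0]]]
def cost(v,use):
    R,p=face(np.r_[v,0][:5]);return sum(w*np.abs(render(P,R,p,cc)-M).sum() for M,cc,w in(V[i] for i in use))
for use in([0],[0,1,2]):
  for n in (4,5):
    S=np.diag([10,10,5,5,5])
    r=min((minimize(cost,np.r_[620,140,s,182,0][:n],args=(use,),method="Nelder-Mead",options=dict(initial_simplex=np.r_[620,140,s,182,0][:n]+np.r_[[np.zeros(5)],S][:n+1,:n],maxiter=250)) for s in(12,18,23)),key=lambda r:r.fun)
    R,p=face(np.r_[r.x,0][:5]);print(use,n,r.fun.round(),r.x.round(1),p.round(1),[cost(r.x,[i]).round() for i in range(3)])
    if n==4 and use==[0]: v=r.x
for s in (10,13,16,19,22): # profile
    r=minimize(lambda q:cost([q[0],q[1],s,q[2]],[0]),[600+85*np.sin(np.radians(s)),142,v[3]],method="Nelder-Mead",options=dict(initial_simplex=np.array([600+85*np.sin(np.radians(s)),142,v[3]])+np.r_[[np.zeros(3)],5*np.eye(3)]))
    print(s,r.fun.round(),r.x.round(1),face([r.x[0],r.x[1],s,r.x[2],0])[1].round(1))
E
```

```text
[ 265   24   88   95 7299]
[0] 4 199.0 [627.9 144.   19.5 182.1] [599.6 142.9 210.1] [np.float64(199.0), np.float64(113.0), np.float64(250.0)]
[0] 5 103.0 [620.2 143.6  13.6 182.1  -6.1] [600.3 142.9 206.5] [np.float64(103.0), np.float64(122.0), np.float64(199.0)]
[0, 1, 2] 4 526.0 [625.7 143.1  17.8 181.2] [599.7 142.6 210.9] [np.float64(210.0), np.float64(120.0), np.float64(196.0)]
[0, 1, 2] 5 468.0 [620.6 144.3  14.  183.7  -4. ] [600.  143.  208.5] [np.float64(181.0), np.float64(126.0), np.float64(160.0)]
10 523.0 [614.1 143.1 181.9] [599.3 142.6 213.7]
13 404.0 [618.7 143.1 181.8] [599.6 142.4 212.8]
16 259.0 [623.2 143.4 181.7] [599.8 142.7 211.7]
19 191.0 [627.4 143.7 181.9] [599.7 142.7 210.4]
22 292.0 [631.3 144.3 182.5] [599.5 142.9 208.8]
```

>>> play_rows(moves=[{"gripper": 0,"dx": 1.5,"dy": -0.1,"dz": 0,"yaw": 0},{"gripper": 0,"dx": 2.5,"dy": -0.2,"dz": 0.5,"yaw": 0},{"gripper": 0,"dx": 2.5,"dy": -0.2,"dz": 1,"yaw": 0},{"gripper": 0,"dx": 1.6,"dy": -0.2,"dz": 1,"yaw": 0},{"gripper": 0,"dx": 1.0,"dy": -0.1,"dz": 1,"yaw": 0},{"gripper": 0,"dx": 0,"dy": 0,"dz": 1,"yaw": 0},{"gripper": 0,"dx": 0,"dy": 0,"dz": 0,"yaw": 0},{"gripper": 0,"dx": 0,"dy": 0,"dz": 0,"yaw": 0},{"gripper": 0,"dx": 0,"dy": 0,"dz": 0,"yaw": 0}])

```text
time_s: 6.65
tcp_pos: [597.8, 142.1, 258.4]
ee_rot: [-0.0, 1.0, 0.016, 0.0]
wrist_force: [-0.1, -0.5, -2.1]
width: 25.3
finger_force: 59.7
```

```bash
python3 - <<'E'
from h import *
o=get_obs();print(o["tcp_pos"],o["ee_rot"],o["wrist_force"],o["ft_torque"])
b=np.zeros((400,760,3),np.uint8)
im=read_camera("scene")[110:310,290:440,::-1];b[:,:300]=cv2.resize(im,(300,400),interpolation=2)
w=read_camera("wrist")[100:400,150:490,::-1];b[:,307:]=cv2.resize(w,(453,400))
cv2.imwrite("pics/s3.png",b)
E
```

```text
[597.83908717 142.14467172 258.42583496] [-3.59366965e-07  9.99866879e-01  1.63153517e-02  1.83694263e-04] [-0.09314347 -0.45185864 -2.12054712] [-0.03176071 -0.00940277  0.03620951]
```

View pics/s3.png

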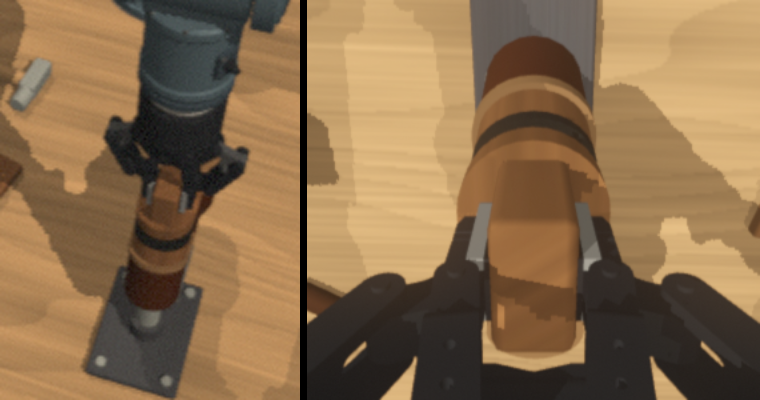

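>>> play_rows(moves=[{"gripper": 0,"dx": -0.2,"dy": 0,"dz": 0.4,"yaw": 0},{"gripper": 0,"dx": 0,"dy": 0,"dz": 0.4,"yaw": 0},{"gripper": 0,"dx": 0,"dy": 0,"dz": 0.3,"yaw": 0},{"gripper": 0,"dx": 0,"dy": 0,"dz": 0.2,"yaw": 0},{"gripper": 0,"dx": 0,"dy": 0,"dz": 0.1,"yaw": 0},{"gripper": 0,"dx": 0,"dy": 0,"dz": 0,"yaw": 0},{"gripper": 0,"dx": 0,"dy": 0,"dz": 0,"yaw": 0}])

```text
time_s: 7.33
tcp_pos: [596.3, 142.1, 243.7]
ee_rot: [0.0, 1.0, 0.016, -0.0]
wrist_force: [-1.0, -0.1, -1.5]
width: 25.4
finger_force: 59.7
```

>>> play_rows(moves=[{"gripper": 0,"dx": 0,"dy": 0,"dz": 0.1,"yaw": 0},{"gripper": 0,"dx": 0,"dy": 0,"dz": 0,"yaw": 0}])

```text
time_s: 7.5
tcp_pos: [596.5, 142.1, 243.0]
ee_rot: [0.0, 1.0, 0.016, 0.0]
wrist_force: [-0.2, 0.6, -1.5]
width: 25.3
finger_force: 59.7
```

>>> play_rows(moves=[{"gripper": 0,"dx": 0,"dy": 0,"dz": 0.1,"yaw": 0},{"gripper": 0,"dx": 0,"dy": 0,"dz": 0,"yaw": 0}])

```text
time_s: 7.67
tcp_pos: [596.6, 142.1, 242.7]
ee_rot: [-0.0, 1.0, 0.016, 0.001]
wrist_force: [-1.3, -0.6, 3.2]
width: 25.2
finger_force: 60.6
```

>>> play_rows(moves=[{"gripper": 0,"dx": -0.1,"dy": 0,"dz": 0.1,"yaw": 0},{"gripper": 0,"dx": -0.1,"dy": 0,"dz": 0.1,"yaw": 0},{"gripper": 0,"dx": 0,"dy": 0,"dz": 0,"yaw": 0}])

```text
time_s: 7.92
tcp_pos: [596.3, 142.1, 242.3]
ee_rot: [-0.0, 1.0, 0.016, 0.003]
wrist_force: [0.6, -0.5, 6.9]
width: 25.7
finger_force: 61.0
```

>>> play_rows(moves=[{"gripper": 0,"dx": -0.1,"dy": 0,"dz": 0.1,"yaw": 0},{"gripper": 0,"dx": -0.1,"dy": 0,"dz": 0.1,"yaw": 0},{"gripper": 0,"dx": 0,"dy": 0,"dz": 0,"yaw": 0}])

```text
time_s: 8.17
tcp_pos: [595.8, 142.1, 242.0]
ee_rot: [-0.0, 1.0, 0.016, 0.005]
wrist_force: [3.0, -0.2, 10.9]
width: 25.5
finger_force: 61.5
```

>>> play_rows(moves=[{"gripper": 0,"dx": -0.1,"dy": 0,"dz": 0.1,"yaw": 0},{"gripper": 0,"dx": -0.1,"dy": 0,"dz": 0.1,"yaw": 0},{"gripper": 0,"dx": 0,"dy": 0,"dz": 0,"yaw": 0}])

```text
time_s: 8.42
tcp_pos: [594.2, 142.1, 240.7]
ee_rot: [-0.0, 1.0, 0.016, 0.006]
wrist_force: [3.3, 0.2, 14.4]
width: 25.4
finger_force: 61.8
```

>>> play_rows(moves=[{"gripper": 0,"dx": -0.1,"dy": 0,"dz": 0.1,"yaw": 0},{"gripper": 0,"dx": -0.1,"dy": 0,"dz": 0.1,"yaw": 0},{"gripper": 0,"dx": 0,"dy": 0,"dz": 0,"yaw": 0}])

```text
time_s: 8.67
tcp_pos: [591.9, 142.0, 238.7]
ee_rot: [-0.0, 1.0, 0.016, 0.006]
wrist_force: [1.3, -0.1, 14.6]
width: 25.5
finger_force: 61.9
```

>>> play_rows(moves=[{"gripper": 0,"dx": -0.2,"dy": 0,"dz": 0.1,"yaw": 0},{"gripper": 0,"dx": -0.1,"dy": 0,"dz": 0.1,"yaw": 0},{"gripper": 0,"dx": 0,"dy": 0,"dz": 0,"yaw": 0}])

```text
time_s: 8.92
tcp_pos: [588.8, 141.9, 236.3]
ee_rot: [-0.0, 1.0, 0.016, 0.006]
wrist_force: [1.6, 0.8, 13.0]
width: 25.1
finger_force: 61.8
```

>>> play_rows(moves=[{"gripper": 0,"dx": -0.1,"dy": 0,"dz": 0.1,"yaw": 0},{"gripper": 0,"dx": -0.05,"dy": 0,"dz": 0.1,"yaw": 0},{"gripper": 0,"dx": 0,"dy": 0,"dz": 0,"yaw": 0}])

```text
time_s: 9.17
tcp_pos: [587.1, 141.8, 234.4]
ee_rot: [-0.0, 1.0, 0.016, 0.005]
wrist_force: [-0.6, -0.5, 13.1]
width: 25.8
finger_force: 61.9
```

>>> play_rows(moves=[{"gripper": 0,"dx": -0.05,"dy": 0,"dz": 0.1,"yaw": 0},{"gripper": 0,"dx": -0.05,"dy": 0,"dz": 0.05,"yaw": 0},{"gripper": 0,"dx": 0,"dy": 0,"dz": 0,"yaw": 0}])

```text
time_s: 9.42
tcp_pos: [586.3, 141.7, 233.5]
ee_rot: [-0.0, 1.0, 0.016, 0.006]
wrist_force: [-0.6, 0.0, 16.8]
width: 25.7
finger_force: 62.4
```

```bash
python3 - <<'E'
from h import *;import pickle
o=get_obs();print(o["time_s"],o["tcp_pos"],o["wrist_force"],o["ft_torque"])
c=cam("wrist");w=read_camera("wrist");s=read_camera("scene");pickle.dump((c,w,s,o),open("w4.pkl","wb"))
b=np.zeros((400,760,3),np.uint8)
b[:,:300]=cv2.resize(s[170:270,325:400,::-1],(300,400),interpolation=2)
b[:,307:]=cv2.resize(w[100:400,150:490,::-1],(453,400))
cv2.imwrite("pics/s4.png",b)
E
```

```text
9.4167 [586.28952664 141.74724197 233.50476558] [-0.59392827  0.03992444 16.84949691] [ 0.01074864 -0.60814373 -0.02002624]
```

View pics/s4.png

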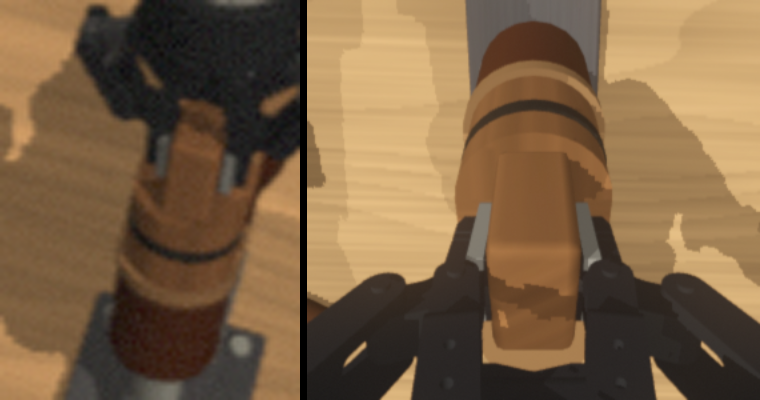

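>>> play_rows(moves=[{"gripper": 0,"dx": -0.05,"dy": 0,"dz": 0.1,"yaw": 0},{"gripper": 0,"dx": -0.05,"dy": 0,"dz": 0,"yaw": 0},{"gripper": 0,"dx": 0,"dy": 0,"dz": 0,"yaw": 0}])

```text
time_s: 9.77
tcp_pos: [585.4, 141.7, 232.5]
ee_rot: [-0.0, 1.0, 0.016, 0.006]
wrist_force: [-0.4, -0.2, 16.5]
width: 25.7
finger_force: 62.1
```

```bash
python3 - <<'E'
from h import *;import pickle
o=get_obs();print(o["time_s"],o["tcp_pos"],o["wrist_force"],o["ft_torque"])
c=cam("wrist");S=[]
w=read_camera("wrist");S=silhouettes("wrist","heel_block");M=S[0]["mask"];pickle.dump((c,w,M,o),open("w5.pkl","wb"));print(S[0]["p"],M.sum())
# fit with fingers masked out: ignore dark pixels / grey pads
valid=~((w.max(2)<75)|(np.ptp(w.astype(int),axis=2)<25))|M
valid=valid&(np.arange(400)[:,None]<355)
def pose(v): # centre x,y,z, tilt, yaw
    return Ro.from_euler("ZY",[v[4],v[3]],degrees=True).as_matrix(),np.array(v[:3])
def cost(v):
    R,p=pose(v);return (np.abs(render([FOOT,GRIP],R,p,c)-M)*valid).sum()
for th in(8,12,15,17,19,22,25):
    # pinch point constrained: TCP+18.7 up; block pinch at (1.3,0,42.2)
    pin=o["tcp_pos"]-toolR(o)[:,2]*18.7
    R=Ro.from_euler("ZY",[181.9,th],degrees=True).as_matrix();p=pin-R@[1.3,0,42.2]
    print(th,cost(np.r_[p,th,181.9]).round(),p.round(1))
    r=minimize(lambda q:cost(np.r_[p[0]+q[0],p[1]+q[1],p[2],th,181.9+q[2]]),[0,0,0],method="Nelder-Mead",options=dict(initial_simplex=np.r_[[np.zeros(3)],3*np.eye(3)]));print("   ",r.fun.round(),r.x.round(1))
E
```

```text
9.7667 [585.44385418 141.72595051 232.48048925] [-0.42162002 -0.18484776 16.50317445] [ 0.0027786  -0.75758217 -0.01475039]
0.81 14363
8 1088.0 [592.4 142.  209.6]
    252.0 [ 3.4  1.  -1. ]
12 681.0 [595.3 142.1 210.2]
    237.0 [ 1.4  1.  -1.1]
15 488.0 [597.4 142.1 210.8]
    250.0 [-0.1  1.1 -0.1]
17 499.0 [598.8 142.2 211.2]
    276.0 [-0.9  0.9  0.3]
19 571.0 [600.2 142.2 211.7]
    305.0 [-1.5  0.8 -0.3]
22 654.0 [602.2 142.3 212.5]
    364.0 [-2.6  0.8  0.7]
25 785.0 [604.2 142.3 213.5]
    437.0 [-3.4  0.8  0.1]
```

>>> play_rows(moves=[{"gripper": 0,"dx": -0.05,"dy": 0,"dz": 0.1,"yaw": 0},{"gripper": 0,"dx": -0.05,"dy": 0,"dz": 0,"yaw": 0},{"gripper": 0,"dx": 0,"dy": 0,"dz": 0,"yaw": 0}])

```text
time_s: 10.12
tcp_pos: [585.4, 141.7, 232.4]
ee_rot: [-0.0, 1.0, 0.016, 0.007]
wrist_force: [0.7, 0.1, 18.4]
width: 25.7
finger_force: 62.4
```

>>> play_rows(moves=[{"gripper": 0,"dx": -0.05,"dy": 0,"dz": 0.1,"yaw": 0},{"gripper": 0,"dx": 0,"dy": 0,"dz": 0,"yaw": 0},{"gripper": 0,"dx": 0,"dy": 0,"dz": 0,"yaw": 0}])

```text
time_s: 10.37
tcp_pos: [585.3, 141.7, 232.2]
ee_rot: [-0.0, 1.0, 0.016, 0.008]
wrist_force: [0.1, -1.3, 21.7]
width: 25.3
finger_force: 62.9
```

```bash
python3 - <<'E'
from h import *
o=get_obs();print(o["time_s"],o["tcp_pos"],o["wrist_force"],o["ft_torque"])
E
```

```text
10.3667 [585.26316138 141.69890652 232.21023198] [ 0.14705469 -1.27747017 21.74680665] [ 0.17446264 -0.7671857   0.05529288]
```

```bash
python3 - <<'E'
from h import *;import pickle
c2,im2,_=pickle.load(open("w2.pkl","rb"))
c=cam("wrist");w=read_camera("wrist");cv2.imwrite("w6.png",w[...,::-1])
col=int(proj("",[[628,142.5,219]],c)[0,0]);print(col,"rows from 160",w[160:225,col].max(1))
for th in(14,15.5,17):
    n=np.array([-np.sin(np.radians(th)),0,np.cos(np.radians(th))]);p0=np.array([599.8,142.7,130+85*n[2]])
    def hit(uv,c):
        K,R,t=c;C=-R.T@t;d=R.T@np.linalg.inv(K)@np.r_[uv,1];return C+d*((p0-C)@n)/(d@n)
    print(th,"heel back",hit((308.5,24),c2).round(1),"edge",hit((308.5,118.5),c2).round(1),"block back by row",[(r,hit((col,r),c).round(1)[0]) for r in(176,180,184,188,192)])
E
```

```text
322 rows from 160 [127 128 128 128 128 128 128 128 127 128 128 126 117  85  57  54  55  55
  55  56  61  84 115 126 127 128 128 128 127 128 128 128 128 128 128 128
 128 128 130 137 142 142 142 141 141 141 141 141 141 141 141 140 135 126
 130 131 131 131 131 130 131 131 130 130 130]
14 heel back [628.3 143.3 219.6] edge [570.8 142.4 205.2] block back by row [(176, np.float64(629.7)), (180, np.float64(627.5)), (184, np.float64(625.3)), (188, np.float64(623.1)), (192, np.float64(620.8))]
15.5 heel back [628.2 143.3 219.8] edge [570.7 142.5 203.8] block back by row [(176, np.float64(629.7)), (180, np.float64(627.6)), (184, np.float64(625.4)), (188, np.float64(623.1)), (192, np.float64(620.9))]
17 heel back [628.2 143.3 220. ] edge [570.6 142.5 202.3] block back by row [(176, np.float64(629.8)), (180, np.float64(627.6)), (184, np.float64(625.4)), (188, np.float64(623.1)), (192, np.float64(620.8))]
```

>>> play_rows(moves=[{"gripper": 0,"dx": 0,"dy": 0,"dz": 0.1,"yaw": 0},{"gripper": 0,"dx": 0,"dy": 0,"dz": 0.1,"yaw": 0},{"gripper": 0,"dx": 0,"dy": 0,"dz": 0,"yaw": 0},{"gripper": 0,"dx": 0,"dy": 0,"dz": 0,"yaw": 0}])

```text
time_s: 10.75
tcp_pos: [585.3, 141.7, 232.2]
ee_rot: [-0.0, 1.0, 0.016, 0.008]
wrist_force: [-4.0, -1.7, 31.0]
width: 25.5
finger_force: 64.2
```

```bash
python3 - <<'E'
from h import *
o=get_obs();print(o["time_s"],o["tcp_pos"],o["ee_rot"],o["wrist_force"],o["ft_torque"])
w=read_camera("wrist");a=cv2.imread("w6.png")[...,::-1]
d=cv2.absdiff(w,a)[100:360,200:440];print((d.max(2)>25).sum())
print(w[160:200,322].max(1))
cv2.imwrite("w7.png",w[...,::-1])
E
```

```text
10.75 [585.31608817 141.68226141 232.17916424] [-1.34802492e-04  9.99842424e-01  1.58619403e-02  7.96913605e-03] [-4.00790069 -1.71343667 30.99224725] [0.01539709 0.09290701 0.02176529]
18
[128 128 128 128 128 128 128 128 128 128 128 127 119  93  61  54  54  55
  55  57  60  83 114 127 128 128 128 128 128 128 128 128 128 128 128 127
 128 128 130 136]
```

>>> play_rows(moves=[{"gripper": 0,"dx": 0,"dy": 0,"dz": -0.1,"yaw": 0},{"gripper": 0,"dx": 0,"dy": 0,"dz": -0.1,"yaw": 0},{"gripper": 0,"dx": 0,"dy": 0,"dz": -0.05,"yaw": 0},{"gripper": 0,"dx": 0,"dy": 0,"dz": 0,"yaw": 0},{"gripper": 0,"dx": 0,"dy": 0,"dz": 0,"yaw": 0},{"gripper": 0,"dx": 0,"dy": 0,"dz": 0,"yaw": 0}])

```text
time_s: 11.3
tcp_pos: [585.2, 141.7, 232.2]
ee_rot: [-0.0, 1.0, 0.016, 0.007]
wrist_force: [1.9, 0.1, 19.3]
width: 25.3
finger_force: 62.3
```

```bash
python3 - <<'E'
from h import *
w=read_camera("wrist");a=cv2.imread("w7.png")[...,::-1]
print((cv2.absdiff(w,a)[100:360,200:440].max(2)>25).sum())
for _ in range(3):
    read_camera("top");o=get_obs();print(o["time_s"],o["tcp_pos"].round(2) if hasattr(o["tcp_pos"],"round") else o["tcp_pos"],o["wrist_force"],o["ft_torque"])
E
```

```text
10
11.4 [585.23 141.67 232.22] [ 3.45915969 -0.31620426 19.04271584] [ 0.1709188  -1.01192787  0.05523716]
11.45 [585.22 141.69 232.2 ] [ 2.03851793 -0.38688189 19.34511376] [ 0.16485541 -0.97971225  0.00758091]
11.5 [585.24 141.68 232.23] [ 2.4885688   0.14859647 19.41766666] [ 0.15869767 -0.99637232  0.02316732]
```

```bash
python3 -c "
from bench import *
print(sign_off())"
```

```text
the job is handed in; nothing more can be done
None
```

I handed the job in with the block gripped and lying flush on the heel, pressed down with about 20 N; the cameras put it within about 2 mm of centre, and the script returned no verdict.

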